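# Fit the stop plate over the rail studs

## Robot

A 6-joint arm with a two-finger parallel gripper is mounted at the origin on a cart in front of the work surface, level with it; the furniture and walls round the work are solid. World frame = base frame: x ahead of the robot, y to its left, z up, the work surface at z = 0. Lengths are in mm, angles in rad, forces in N, time in s.
With the tool pointing down it reaches from about 375 to 900 mm from the base axis. Payload 3.1 kg.
Tool frame: the origin (TCP) lies at the centre of the arm's flange, where the gripper is bolted on; the fingertips stand 173 mm ahead of it and the grasp point (between the pads) lies 155 mm ahead of it; z points along the fingers, y is the line along which they close (so a half turn about z gives the same grasp; the last joint's range is limited). The gripper opens to 85 mm and grips with 20 to 120 N. Pads are 22 mm wide; open, the fingers measure 114 mm over their backs; the gripper's body (76 mm by 85 mm) begins 54 mm behind the grasp point. The pads swing forward as they close: fully open they stand 13 mm farther back than shut.
Start: joints at [-1.502, 0.527, 1.433, -0, 1.181, -0.178], TCP at [153.32, -605.881, 404.71] pointing down, gripper open.
Joint ranges: [-3.08, 3.08], [-0.75, 2.2], [0.22, 2.44], [-1.43, 4.57], [0, 2.65], [-2.85, 2.85]. Speed limits (rad/s): [2.79, 2.79, 3.14, 3.14, 3.14, 3.14].

## Interface

Orientations are given as a unit quaternion [x, y, z, w].
In Python, from plant import env gives the robot as it stands.
- The arm moves only by the tool send_rows, never from a script. Its arguments are lists of equal length, an entry for each row: "linear": the shift along the tool's x, y, z in cm, a list of three; "turn": the turn, a rotation vector about the tool's x, y, z in rad, a list of three; "claw": the closure, from 0 (fully open) to 1 (shut). A call has 1 to 12 rows; each row shifts and turns the commanded pose from where the row before left it, along the tool's axes as they then stand; what a row does not reach is not made up. A row lasts 1/8 s, in which the tool goes at most 62.5 mm and 10.7 degrees, less where a joint would pass 70% of its speed; a pose out of reach is approached as far as the arm can. A call is refused whole if a number of a shift passes 6.25 or a number of a turn 0.188, either way. A call with a gripper value outside its range is refused whole. The fingers move at their own pace and stop on an object; "squeeze" is the grip in N (left out, the last holds). Time passes only in rows, so rows that do not move let the fingers close. It gives the time, the measured TCP pose, the force, the opening and the grip force at its end, in the units of the state.
- env.sense(): the state, without advancing time (a new reading comes with each control period).
- env.snapshot(name): name is "side" or "top" or "wrist"; returns a dict with "pixels" (420x560x3 uint8, blue, green, red), "fov_y" (degrees; the focal length in pixels is half the picture's height over the tangent of half this angle, whatever the lens; pixels are square), "cx", "cy" (the principal point, pixels), "k1" (the pictures are not rectified: a ray, as slopes to the right and down, at radius r is drawn at 1 + k1 r^2 times it, then the intrinsics apply), "R" (3x3) and "t" (3): a world point X has camera coordinates R X + t. Camera axes: x right, y down, z forward; pixel columns grow to the right and rows downward; lengths in mm; the calibration is good to about 2 mm. A picture is of the moment at which its call begins. There is no depth.
- env.close_job(): hands the job in; it is judged then, once.
The state is a dict: "time": time; "joint_pos": joint angles; "qvel": joint speeds; "tau": joint torques, N m; "eef_pos": TCP position; "ee_rot": TCP orientation; "wrist_force": force on the tool from outside, world axes, zero at the start; "ft_torque": the same for the moment, N m; "finger_gap": finger opening in mm; "gripper_force": force on a finger pad.
Only numpy, scipy, OpenCV 4.12 (cv2) and the standard library are available. Lean on these libraries where they do the work, as an engineer would, in place of code of your own. Each camera call takes 0.05 s, during which the arm holds its last target. There are 200 camera calls.

## Task

Pick up the blue stop plate by its black handle and fit it onto the aluminium slotted rail so that both brass studs stand up through its two slotted holes and it lies flat, fully home, on the rail; either way round will do. Nobody noted where along the slot the studs were clamped, so slide the plate lightly along over their tips and feel for its holes to drop on: do not press, knock or drop it hard against the rail or the studs (keep below about 30 N). Then let go of it.

Things in the scene. Friction and masses are not known exactly. Their poses are not given: they have to be found in the camera images.
- stop_plate: Blue steel plate, 56 (x) x 160 (y) x 8 (z) mm, about 0.35 kg, flat on the bench at the start; origin at the centre of its underside, z up. Two through slots, 17 (x) x 12 (y) mm, centred at x = 0, y = +35 and -35 mm. Black bar handle 16 (x) x 46 (y) mm in the middle, from z = 8 to 44 mm, to be pinched across x. Orange stop lug across the end at y = -79 to -70 mm, up to z = 24 mm.
- plate_grip (a point): Point to grip on the black handle of the stop plate: on its vertical centre line, 30 mm above the plate's underside; axes as the plate's. It is rigid with the plate. A big fixed bench vise, 0.32 m high, stands about 0.2 m to the left of it (around x = 0.4, y = 0 m): come over the top of the vise.
- rail: Rigid aluminium slotted rail fixed to the bench, 60 (x) x 240 (y) mm, top face 40 mm above the bench, a 16 mm wide slot along y in the middle of its top, a bolted steel foot 30 mm long at each end; origin at the centre of its underside, z up. Two rigid upright brass studs, 10 mm diameter, 70 mm apart along y, rise from the slot's centre line to 14 mm above the top face, tips hardly bevelled.
- rail_mid (a point): Middle of the rail's top face, on the slot's centre line (40 mm above the bench); y along the slot, z up. The point midway between the two studs lies on this y line, but up to 18 mm either way from here: that distance is not measured.

How it is judged:
By the outcome, as a careful person would: the job done as asked, in the order asked, and still so for the second after the job is handed in, with the robot touching nothing.
It also fails if it takes over 67 s, if anything falls off the work surface, if the arm or the gripper's body presses on something with over 40 N, if the wrist force passes 120 N, or if a joint passes its speed limit or range.

## Working session

There is one attempt and no reset: what is moved stays moved. The work goes in short steps, Python scripts to look and compute and a tool call to move; the robot and the scene stay as the last step left them, time stands still between calls to the robot, and variables do not carry over. Pictures are saved under pics/ and viewed, at most 10 in all, crops included, and the job is handed in when it is done.

Besides the shell and the picture viewer there is one more tool, called after "Request:" by a JSON object that holds its "method" and its "body", one argument or row to a line. send_rows: Moves the arm, as the interface text tells. Its arguments: {"type":"object","properties":{"linear":{"type":"array"},"turn":{"type":"array"},"claw":{"type":"array"},"squeeze":{"type":"number"}},"required":["linear","turn","claw"]}

```bash
mkdir -p pics; cat > h.py <<'E'
import numpy as np, cv2
from plant import env
def snap(n,f=None):
    s=env.snapshot(n)
    if f: cv2.imwrite('pics/'+f,s['pixels'])
    return s
def K(s):
    f=210/np.tan(np.radians(s['fov_y'])/2); return f
def ray(s,px):
    f=K(s); p=(np.atleast_2d(px)-[s['cx'],s['cy']])/f
    u=p.copy()
    for _ in range(30): u=p/(1+s['k1']*(u**2).sum(1,keepdims=True))
    R=np.array(s['R']);t=np.array(s['t'])
    return -R.T@t,(np.c_[u,np.ones(len(u))])@R
def atz(s,px,z):
    c,d=ray(s,px); z=np.broadcast_to(z,len(d))
    return c+d*((z-c[2])/d[:,2])[:,None]
def proj(s,X):
    X=np.atleast_2d(X)@np.array(s['R']).T+s['t']; u=X[:,:2]/X[:,2:]
    return u*(1+s['k1']*(u**2).sum(1,keepdims=True))*K(s)+[s['cx'],s['cy']]
E
python3 - <<'E'
from h import *
a=[snap(n,n+'0.png') for n in('top','side','wrist')]
for s in a: print(s['fov_y'],s['k1'],-np.array(s['R']).T@s['t'],np.array(s['R'])[2])
print(env.sense())
cv2.imwrite('pics/ts.png',cv2.resize(np.hstack([a[0]['pixels'],a[1]['pixels']]),(800,300)))
E
```

```text
43.24492116419324 -0.2079309113326536 [ 330.62186192 -324.02556687  899.96005707] [ 0.16937372  0.02775901 -0.98516089]
54.77902502110742 -0.01004043329540407 [  285.37730519 -1039.0976147    452.63784492] [ 0.18886791  0.86585436 -0.46327652]
65.14922030091213 0.024666050684678885 [ 219.47704939 -589.50097917  373.86316611] [-0.25907553 -0.06250902 -0.96383219]
{'time': 0.15, 'joint_pos': array([-1.50152506e+00,  5.28236861e-01,  1.43362688e+00,  9.88825837e-06,
        1.18139213e+00, -1.78483732e-01]), 'qvel': array([ 2.17360694e-03, -3.35414606e-03, -3.20880302e-03, -2.51823827e-05,
        1.59969277e-04,  7.36101958e-04]), 'tau': array([ 6.28833022e-04, -4.42744052e+01, -1.78276277e+01, -2.14495167e-04,
        5.61236651e-03, -6.18328343e-06]), 'eef_pos': array([ 153.28808831, -605.63168242,  403.96185233]), 'ee_rot': array([ 9.92336879e-01,  1.23559004e-01,  4.99538840e-05, -8.30116292e-04]), 'wrist_force': array([-0.01287149, -0.17257604, -0.24343143]), 'ft_torque': array([ 0.05760345,  0.02003868, -0.01690806]), 'gripper_force': 0.0, 'finger_gap': 85.23242996808293}
```

View pics/top0.png

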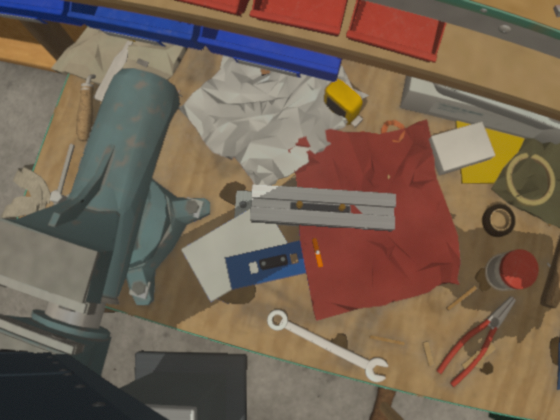

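View pics/side0.png

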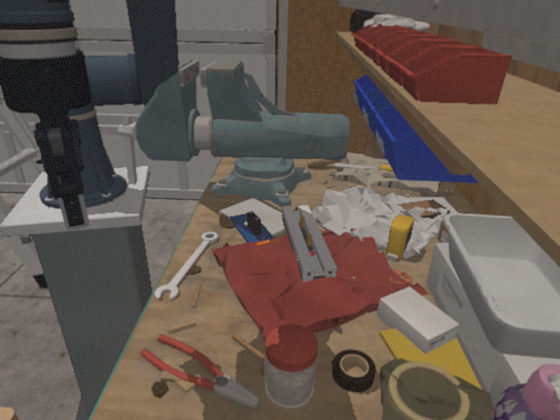

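The top view has the vise left (image right ≈ −y, up ≈ +x), the plate at about (267,264) with its orange lug at (318,252), and the rail at about (322,208) with its studs at about (298,205) and (352,209). I'll zoom in for accurate points.

```bash
python3 - <<'E'
from h import *
im=cv2.imread('pics/top0.png')
cv2.imwrite('pics/c1.png',cv2.resize(im[175:300,220:410],None,fx=4.2,fy=4.2,interpolation=cv2.INTER_CUBIC))
s=snap('top')
print(atz(s,[[267,264],[318,252]],0), atz(s,[[322,208],[250,205],[395,210]],40))
E
```

```text
[[ 396.41814651 -281.5110643     0.        ]
 [ 417.34834517 -368.19041117    0.        ]] [[ 486.27041969 -373.07817134   40.        ]
 [ 490.8759608  -254.11001861   40.        ]
 [ 483.41373279 -494.39956829   40.        ]]
```

View pics/c1.png

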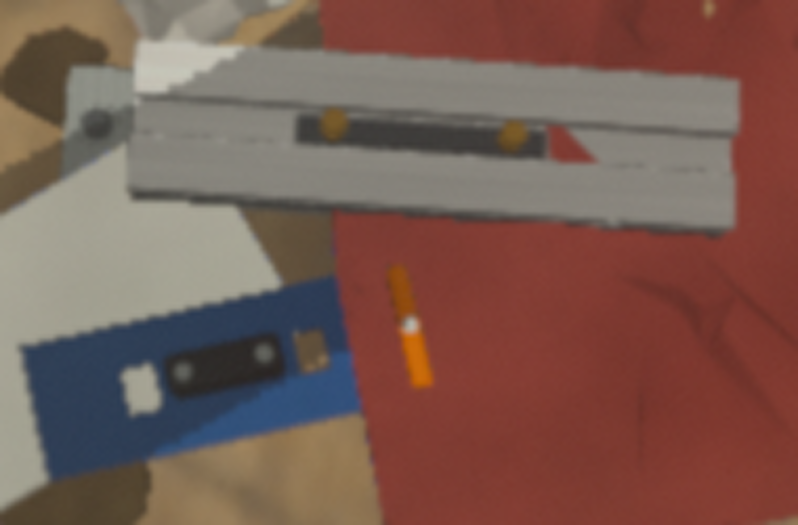

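Crop c1: the studs' tips are at about (333,120) and (512,133), the handle's top at about (226,366), the holes at (142,390) and (312,350), and the lug at (411,326). The cloth appears drawn over the plate's lug end.

```bash
python3 - <<'E'
from h import *
s=snap('top')
def g(p,z):
    return atz(s,(np.array(p)+.5)/4.2-.5+[220,175],z)
def show(n,P): print(n,P[:,:2].round(1).tolist())
show('railc',R:=g([(137,42),(740,82),(735,232),(130,190)],40)); print(R.mean(0), [np.linalg.norm(R[i]-R[i-1]) for i in range(4)], np.degrees(np.arctan2(*(R[1]-R[0])[:2])),np.degrees(np.arctan2(*(R[2]-R[3])[:2])))
show('studs',S:=g([(333,120),(512,133)],54)); print(S.mean(0),np.linalg.norm(S[0]-S[1]))
show('handle',H:=g([(168,358),(278,335),(286,378),(175,397)],44)); print(H.mean(0), [np.linalg.norm(H[i]-H[i-1]) for i in range(4)])
show('holes',O:=g([(142,390),(312,350)],8)); print(O.mean(0),np.linalg.norm(O[0]-O[1]),O[1]-O[0])
show('pl',P:=g([(22,346),(50,478)],8)); print(P.mean(0))
show('lug',L:=g([(399,266),(422,386)],24)); print(L.mean(0))
e=env.sense()
from scipy.spatial.transform import Rotation as Q
print(Q.from_quat(e['ee_rot']).as_matrix().round(3))
# distance of studs along rail from rail mid
d=(R[1]-R[0]);d/=np.linalg.norm(d); print('off',(S.mean(0)-R.mean(0))@d)
E
```

```text
railc [[525.4, -257.2], [510.2, -496.6], [450.2, -492.8], [466.0, -255.5]]
[ 487.97429452 -375.53816099   40.        ] [np.float64(59.477785492768156), np.float64(239.85969471124187), np.float64(60.14622995061812), np.float64(237.8730080078498)] -176.36698916326836 -176.19766208704908
studs [[491.5, -334.8], [486.7, -404.1]]
[ 489.1123702 -369.4256094   54.       ] 69.42363173557432
handle [[399.8, -271.5], [409.0, -313.9], [392.4, -317.1], [384.8, -274.4]]
[ 396.51445501 -294.24446809   44.        ] [np.float64(15.30266668069676), np.float64(43.33823685829734), np.float64(16.888165745890515), np.float64(43.32311445620802)]
holes [[389.8, -259.1], [406.3, -327.2]]
[ 398.05596507 -293.10859267    8.        ] 70.09070064274793 [ 16.54620892 -68.10968571   0.        ]
pl [[407.1, -210.2], [354.1, -222.6]]
[ 380.60020194 -216.41855522    8.        ]
lug [[438.5, -361.4], [390.9, -370.4]]
[ 414.71338542 -365.93935314   24.        ]
[[ 0.969  0.245 -0.   ]
 [ 0.245 -0.969  0.001]
 [ 0.    -0.001 -1.   ]]
off -6.172382477996391
```

Request:
{"method": "send_rows", "body": {
  "linear": [
    [3.13,-2.43,0.5],
    [3.13,-2.43,0.5],
    [3.13,-2.43,0.9],
    [3.13,-2.43,0.9],
    [3.13,-2.43,1.2],
    [3.13,-2.43,1.2],
    [3.13,-2.43,1.3],
    [3.13,-2.43,1.3],
    [3.13,-2.43,1.3],
    [3.13,-2.43,1.3]
  ],
  "turn": [
    [0,0,0],
    [0,0,0],
    [0,0,0],
    [0,0,0],
    [0,0,0],
    [0,0,0],
    [0,0,0],
    [0,0,0],
    [0,0,0],
    [0,0,0]
  ],
  "claw": [0,0,0,0,0,0,0,0,0,0]
}}

```text
time: 1.5
eef_pos: [397.9, -292.7, 300.4]
ee_rot: [0.992, 0.123, 0.0, 0.0]
wrist_force: [0.2, -0.4, 0.3]
finger_gap: 85.3
gripper_force: 0.0
```

Request:
{"method": "send_rows", "body": {
  "linear": [
    [0,0,0],
    [0,0,0],
    [0,0,0],
    [0,0,0],
    [0,0,0],
    [0,0,0],
    [0,0,0],
    [0,0,0],
    [0,0,0],
    [0,0,0],
    [0,0,0]
  ],
  "turn": [
    [0,0,-0.156],
    [0,0,-0.156],
    [0,0,-0.156],
    [0,0,-0.156],
    [0,0,-0.156],
    [0,0,-0.156],
    [0,0,-0.156],
    [0,0,-0.156],
    [0,0,-0.156],
    [0,0,-0.156],
    [0,0,0]
  ],
  "claw": [0,0,0,0,0,0,0,0,0,0,0]
}}

```text
time: 2.88
eef_pos: [397.2, -293.6, 300.7]
ee_rot: [0.619, 0.785, -0.0, 0.0]
wrist_force: [0.3, -0.2, 0.2]
finger_gap: 85.4
gripper_force: 0.0
```

```bash
cat >> h.py <<'E'
from scipy.spatial.transform import Rotation as Q
def st():
    e=env.sense(); print(e['time'],e['eef_pos'].round(2),e['joint_pos'].round(3),e['wrist_force'].round(1),e['ft_torque'].round(2),round(e['finger_gap'],1),round(e['gripper_force'],1)); print(Q.from_quat(e['ee_rot']).as_matrix().round(4)[:,:2].T)
    return e
E
python3 - <<'E'
from h import *
st(); s=snap('wrist','w1.png')
print(proj(s,[[397.3,-293.6,44],[389.8,-259.1,8],[406.3,-327.2,8]]))
E
```

```text
2.875 [ 397.22 -293.62  300.75] [-0.863  0.518  1.855  0.     0.768 -1.098] [ 0.3 -0.2  0.2] [ 0.03  0.02 -0.03] 85.4 0.0
[[-2.330e-01  9.725e-01 -2.000e-04]
 [ 9.725e-01  2.330e-01  1.000e-04]]
[[281.27132557 219.05643548]
 [282.27956399 163.71716061]
 [282.4901423  246.26698275]]
```

View pics/w1.png

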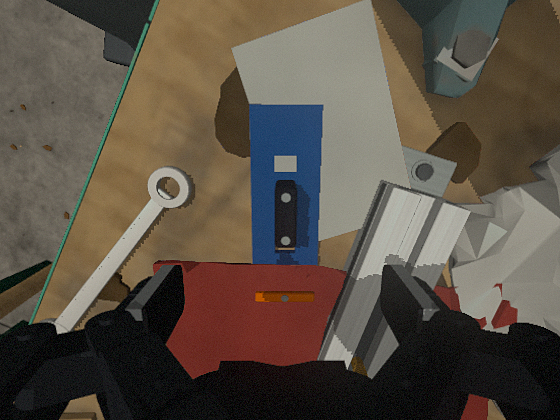

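The wrist view shows the handle upright at about (286,215), square with the fingers, and the hole at (285,163). That is about 2 mm to the +y tool side of my estimate. I'll part-close the fingers to clear the rail, then descend.

Request:
{"method": "send_rows", "body": {
  "linear": [
    [0.1,0.15,0.5],
    [0,0,1],
    [0,0,1.2],
    [0,0,1.3],
    [0,0,1.3],
    [0,0,1.3],
    [0,0,1.3],
    [0,0,1.3],
    [0,0,1.0],
    [0,0,0.8],
    [0,0,0.55],
    [0,0,0]
  ],
  "turn": [
    [0,0,0],
    [0,0,0],
    [0,0,0],
    [0,0,0],
    [0,0,0],
    [0,0,0],
    [0,0,0],
    [0,0,0],
    [0,0,0],
    [0,0,0],
    [0,0,0],
    [0,0,0]
  ],
  "claw": [0.45,0.45,0.45,0.45,0.45,0.45,0.45,0.45,0.45,0.45,0.45,0.45]
}}

```text
time: 4.42
eef_pos: [398.4, -292.2, 184.9]
ee_rot: [0.619, 0.786, 0.0, -0.0]
wrist_force: [0.4, -0.4, -0.6]
finger_gap: 47.1
gripper_force: 0.0
```

Request:
{"method": "send_rows", "body": {
  "linear": [
    [0,0,0],
    [0,0,0],
    [0,0,0],
    [0,0,0],
    [0,0,0],
    [0,0,0],
    [0,0,0],
    [0,0,0]
  ],
  "turn": [
    [0,0,0],
    [0,0,0],
    [0,0,0],
    [0,0,0],
    [0,0,0],
    [0,0,0],
    [0,0,0],
    [0,0,0]
  ],
  "claw": [0.55,0.65,0.7,0.75,0.8,0.9,1,1],
  "squeeze": 60
}}

```text
time: 5.42
eef_pos: [398.7, -292.2, 185.5]
ee_rot: [0.619, 0.786, 0.0, 0.0]
wrist_force: [3.4, 2.4, 4.8]
finger_gap: 15.1
gripper_force: 59.6
```

```bash
python3 - <<'E'
from h import *
st()
E
```

```text
5.425 [ 398.65 -292.21  185.53] [-8.590e-01  7.410e-01  1.908e+00  1.000e-03  4.910e-01 -1.096e+00] [3.4 2.4 4.8] [ 0.42 -0.42 -0.  ] 15.1 59.6
[[-2.346e-01  9.721e-01 -7.000e-04]
 [ 9.721e-01  2.346e-01  7.000e-04]]
```

Request:
{"method": "send_rows", "body": {
  "linear": [
    [0,0,-0.3],
    [0,0,-0.5],
    [0,0,-0.8],
    [0,0,-1],
    [0,0,-1.2],
    [0,0,-1.2],
    [0,0,-1.2],
    [0,0,-1],
    [0,0,-0.8],
    [0,0,0]
  ],
  "turn": [
    [0,0,0],
    [0,0,0],
    [0,0,0],
    [0,0,0],
    [0,0,0],
    [0,0,0],
    [0,0,0],
    [0,0,0],
    [0,0,0],
    [0,0,0]
  ],
  "claw": [1,1,1,1,1,1,1,1,1,1]
}}

```text
time: 6.68
eef_pos: [398.5, -292.3, 265.9]
ee_rot: [0.619, 0.786, -0.0, 0.001]
wrist_force: [-0.2, -1.0, -4.4]
finger_gap: 15.3
gripper_force: 58.6
```

```bash
python3 - <<'E'
from h import *
st(); s=snap('top','t2.png'); w=snap('wrist','w2.png')
a=cv2.resize(s['pixels'][150:310,190:410],None,fx=2.6,fy=2.6,interpolation=cv2.INTER_CUBIC)
b=cv2.resize(w['pixels'],(0,0),fx=.9,fy=.9)[:,150:378]
h=max(len(a),len(b)); z=np.zeros((h,a.shape[1]+b.shape[1],3),np.uint8); z[:len(a),:a.shape[1]]=a; z[:len(b),a.shape[1]:]=b
cv2.imwrite('pics/c2.png',z); print(z.shape)
E
```

```text
6.675 [ 398.49 -292.33  265.86] [-0.859  0.582  1.878  0.     0.68  -1.096] [-0.2 -1.  -4.4] [-0.    0.02  0.04] 15.3 58.6
[[-2.348e-01  9.720e-01 -1.200e-03]
 [ 9.720e-01  2.348e-01  6.000e-04]]
(416, 800, 3)
```

View pics/c2.png

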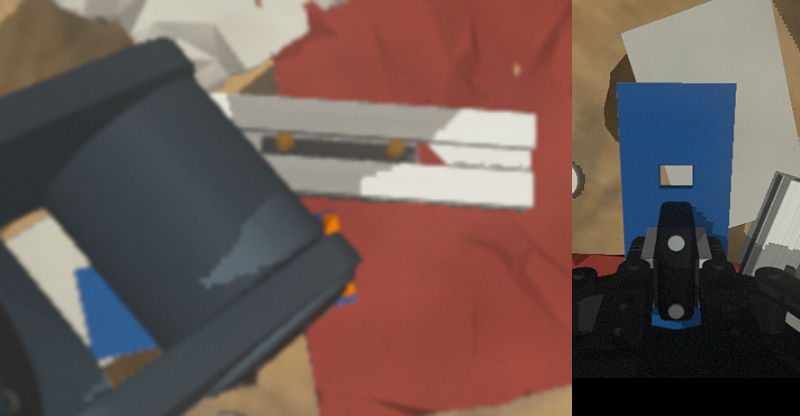

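Plate lifted level and square in the fingers: in the wrist half, the far edge is at (617,84)–(736,83) and the hole at about (676,176). In the top half the studs are at (285,142) and (396,149).

```bash
python3 - <<'E'
from h import *
e=env.sense(); s=snap('wrist'); t=snap('top')
px=[(((u-572)+150)/.9,v/.9) for u,v in [(617,84),(736,83),(660,164),(692,165),(694,187),(660,187)]]
X=atz(s,px,e['eef_pos'][2]-185.5+8)
M=Q.from_quat(e['ee_rot']).as_matrix()
print(((X-e['eef_pos'])@M).round(1))   # tool coords
S=atz(t,[((u+.5)/2.6-.5+190,(v+.5)/2.6-.5+150) for u,v in[(285,142),(396,149)]],54); print(S,S.mean(0))
# original plate in wrist view 1 was taken at TCP (397.22,-293.62): hole px (285,163), handle (286,215)
E
```

```text
[[ 78.6 -26.9 177.5]
 [ 79.   28.8 177.5]
 [ 40.7  -7.3 177.5]
 [ 40.2   8.8 177.5]
 [ 28.8  10.  177.5]
 [ 28.8  -7.5 177.5]]
[[ 489.68765139 -335.45506064   54.        ]
 [ 485.51679447 -404.81374711   54.        ]] [ 487.60222293 -370.13440387   54.        ]
```

Request:
{"method": "send_rows", "body": {
  "linear": [
    [0,0,0],
    [0,0,0],
    [0,0,0],
    [0,0,0],
    [-0.5,0.7,0],
    [-1.0,1.5,0],
    [-1.25,1.8,0],
    [-1.25,1.86,0],
    [-1.25,1.8,0],
    [-0.9,1.3,0],
    [-0.34,0.5,0],
    [0,0,0]
  ],
  "turn": [
    [0,0,0.05],
    [0,0,0.1],
    [0,0,0.1],
    [0,0,0.05],
    [0,0,0],
    [0,0,0],
    [0,0,0],
    [0,0,0],
    [0,0,0],
    [0,0,0],
    [0,0,0],
    [0,0,0]
  ],
  "claw": [1,1,1,1,1,1,1,1,1,1,1,1]
}}

```text
time: 8.38
eef_pos: [488.7, -362.9, 264.7]
ee_rot: [0.729, 0.685, 0.0, -0.0]
wrist_force: [-0.0, -0.4, -3.8]
finger_gap: 15.0
gripper_force: 58.7
```

```bash
python3 - <<'E'
from h import *
e=st(); w=snap('wrist','w3.png'); s=snap('top','t3.png'); d=snap('side','s3.png')
a=cv2.resize(w['pixels'],(0,0),fx=.95,fy=.95); b=cv2.resize(d['pixels'][170:310,230:350],None,fx=2.2,fy=2.2,interpolation=cv2.INTER_CUBIC)
z=np.zeros((399,a.shape[1]+b.shape[1],3),np.uint8); z[:len(a),:a.shape[1]]=a; z[:len(b),a.shape[1]:]=b
cv2.imwrite('pics/c3.png',z); print(z.shape)
E
```

```text
8.375 [ 488.73 -362.92  264.72] [-0.822  0.688  1.585  0.     0.869 -0.76 ] [-0.  -0.4 -3.8] [0.01 0.   0.  ] 15.0 58.7
[[ 6.25e-02  9.98e-01  7.00e-04]
 [ 9.98e-01 -6.25e-02 -7.00e-04]]
(399, 796, 3)
```

View pics/c3.png

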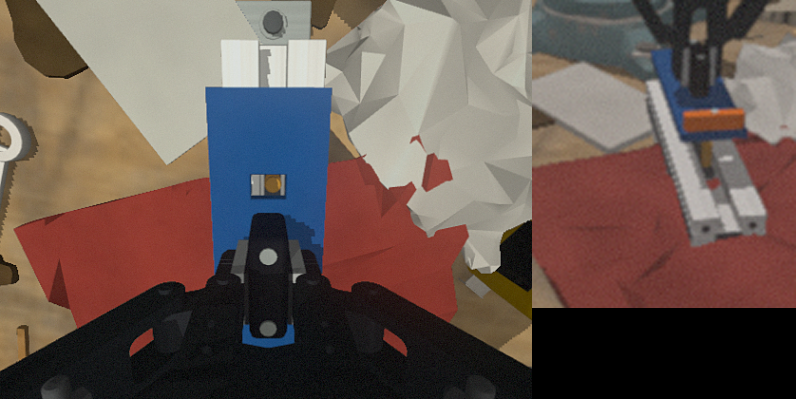

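The wrist view shows the plate square over the rail, with a brass stud visible through the near hole at about (273,185). The rail's end edge is at (221,41)–(326,40). I'll measure hole and stud with this camera.

```bash
python3 - <<'E'
from h import *
e=env.sense(); s=snap('wrist'); M=Q.from_quat(e['ee_rot']).as_matrix()
c=s['pixels'][170:225,240:325]; 
cv2.imwrite('pics/c4.png',cv2.resize(c,None,fx=7,fy=7,interpolation=cv2.INTER_CUBIC))
def T(p,z): return (((atz(s,np.array(p)/.95,z)-e['eef_pos'])@M)[:,:2]).round(1).tolist()
u=e['eef_pos'][2]-185.5
print('plate far edge',T([(206,88),(331,89)],u+8)); print('hole',T([(251,174),(286,174),(287,198),(251,198)],u+8))
print('rail end',T([(221,41),(326,40)],40)); print('rail edges at plate',T([(221,87),(326,87),(259,60),(287,60)],40)); print('stud',T([(273,185)],54))
E
```

```text
plate far edge [[79.1, -26.7], [78.6, 28.7]]
hole [[40.5, -7.3], [40.5, 9.4], [28.7, 10.0], [28.7, -7.5]]
rail end [[107.8, -25.7], [108.2, 33.4]]
rail edges at plate [[83.5, -26.8], [83.5, 34.7], [98.0, -4.4], [98.0, 11.6]]
stud [[28.0, 3.7]]
```

View pics/c4.png

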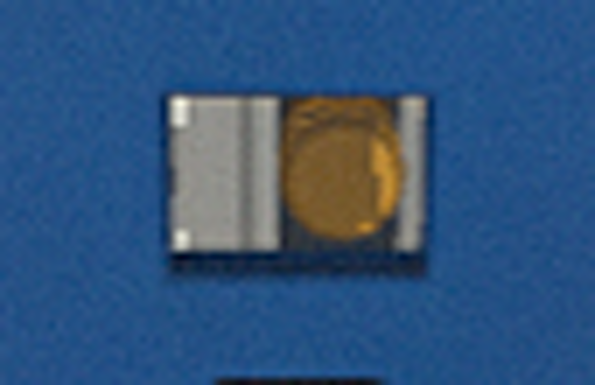

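Request:
{"method": "send_rows", "body": {
  "linear": [
    [-0.1,0.1,0.2],
    [-0.1,0.1,0.4],
    [-0.1,0.05,0.5],
    [0,0,0.5],
    [0,0,0.3],
    [0,0,0.2],
    [0,0,0],
    [0,0,0]
  ],
  "turn": [
    [0,0,0],
    [0,0,0],
    [0,0,0],
    [0,0,0],
    [0,0,0],
    [0,0,0],
    [0,0,0],
    [0,0,0]
  ],
  "claw": [1,1,1,1,1,1,1,1]
}}

```text
time: 9.57
eef_pos: [491.1, -366.1, 244.4]
ee_rot: [0.729, 0.685, 0.0, 0.0]
wrist_force: [-0.0, -0.4, -4.1]
finger_gap: 15.6
gripper_force: 58.7
```

```bash
python3 - <<'E'
from h import *
e=st(); s=snap('wrist')
c=s['pixels'][140:250,210:360]; 
cv2.imwrite('pics/c5.png',cv2.resize(c,None,fx=5,fy=5,interpolation=cv2.INTER_CUBIC))
E
```

```text
9.575 [ 491.08 -366.11  244.35] [-0.823  0.723  1.585  0.     0.834 -0.76 ] [-0.  -0.4 -4.1] [ 0.02  0.01 -0.03] 15.6 58.7
[[ 6.29e-02  9.98e-01 -2.00e-04]
 [ 9.98e-01 -6.29e-02  2.00e-04]]
```

View pics/c5.png

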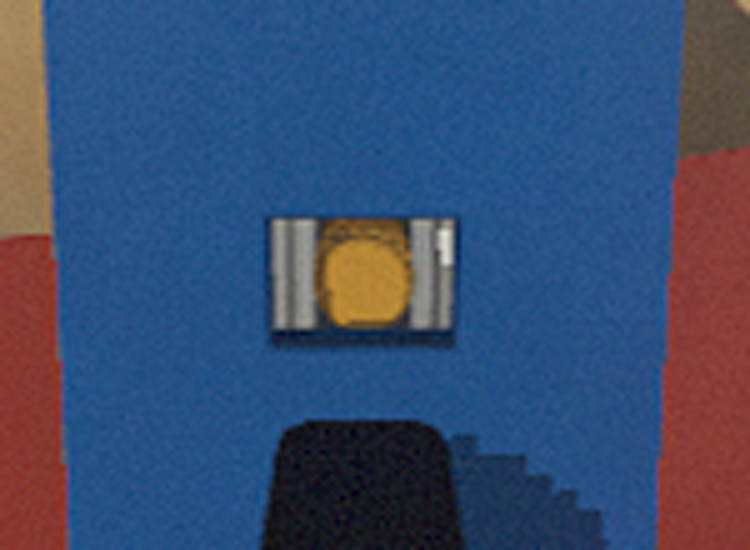

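The hole spans (270–457, 218–345) in the crop with the stud tip at about (366,283), so it's centred across x. Working out the remaining offset along y.

```bash
python3 - <<'E'
from h import *
e=env.sense(); s=snap('wrist'); M=Q.from_quat(e['ee_rot']).as_matrix()
def T(p,z): return (((atz(s,(np.array(p)+.5)/5-.5+[210,140],z)-e['eef_pos'])@M)[:,:2]).round(1).tolist()
u=e['eef_pos'][2]-185.5
print(u,'hole',T([(270,218),(457,345)],u+8),'stud',T([(366,283),(366,238),(320,283)],54))
E
```

```text
58.91829347955829 hole [[40.5, -7.6], [28.6, 9.5]] stud [[31.7, 1.1], [36.2, 1.1], [31.7, -3.5]]
```

Request:
{"method": "send_rows", "body": {
  "linear": [
    [0,0,0.1],
    [0,0,0.1],
    [0,0,0.1],
    [0,0,0.05],
    [0,0,0.05],
    [0,0,0]
  ],
  "turn": [
    [0,0,0],
    [0,0,0],
    [0,0,0],
    [0,0,0],
    [0,0,0],
    [0,0,0]
  ],
  "claw": [1,1,1,1,1,1]
}}

```text
time: 10.42
eef_pos: [491.0, -366.1, 240.2]
ee_rot: [0.729, 0.684, -0.0, -0.0]
wrist_force: [-0.5, 0.2, -3.3]
finger_gap: 14.7
gripper_force: 58.7
```

Request:
{"method": "send_rows", "body": {
  "linear": [
    [0,0,0.05],
    [0,0,0],
    [0,0,0]
  ],
  "turn": [
    [0,0,0],
    [0,0,0],
    [0,0,0]
  ],
  "claw": [1,1,1]
}}

```text
time: 10.8
eef_pos: [491.0, -366.1, 239.7]
ee_rot: [0.729, 0.685, 0.0, -0.0]
wrist_force: [-0.7, 0.9, -4.1]
finger_gap: 15.0
gripper_force: 58.7
```

Request:
{"method": "send_rows", "body": {
  "linear": [
    [0,0,0.05],
    [0,0,0],
    [0,0,0]
  ],
  "turn": [
    [0,0,0],
    [0,0,0],
    [0,0,0]
  ],
  "claw": [1,1,1]
}}

```text
time: 11.18
eef_pos: [491.1, -366.1, 239.4]
ee_rot: [0.729, 0.685, -0.0, 0.0]
wrist_force: [-0.2, -0.2, -1.9]
finger_gap: 15.2
gripper_force: 59.0
```

Request:
{"method": "send_rows", "body": {
  "linear": [
    [0,0,0.04],
    [0,0,0],
    [0,0,0]
  ],
  "turn": [
    [0,0,0],
    [0,0,0],
    [0,0,0]
  ],
  "claw": [1,1,1]
}}

```text
time: 11.55
eef_pos: [491.1, -366.1, 239.2]
ee_rot: [0.729, 0.684, -0.0, 0.0]
wrist_force: [-1.3, 0.5, 2.9]
finger_gap: 14.9
gripper_force: 59.6
```

Request:
{"method": "send_rows", "body": {
  "linear": [
    [0,0,0.03],
    [0,0,0],
    [0,0,0]
  ],
  "turn": [
    [0,0,0],
    [0,0,0],
    [0,0,0]
  ],
  "claw": [1,1,1]
}}

```text
time: 11.92
eef_pos: [491.1, -366.1, 239.1]
ee_rot: [0.729, 0.685, -0.0, 0.0]
wrist_force: [-1.6, 1.2, 5.5]
finger_gap: 15.2
gripper_force: 60.1
```

Contact is at about 239.3 mm, with about 9 N on the studs. Now sliding lightly toward −y.

Request:
{"method": "send_rows", "body": {
  "linear": [
    [-0.04,0,0],
    [-0.04,0,0],
    [-0.04,0,0],
    [0,0,0]
  ],
  "turn": [
    [0,0,0],
    [0,0,0],
    [0,0,0],
    [0,0,0]
  ],
  "claw": [1,1,1,1]
}}

```text
time: 12.42
eef_pos: [491.1, -366.6, 239.1]
ee_rot: [0.729, 0.684, 0.001, -0.0]
wrist_force: [-0.5, 3.5, 5.5]
finger_gap: 15.0
gripper_force: 60.1
```

Request:
{"method": "send_rows", "body": {
  "linear": [
    [-0.03,0,0],
    [-0.03,0,0],
    [0,0,0]
  ],
  "turn": [
    [0,0,0],
    [0,0,0],
    [0,0,0]
  ],
  "claw": [1,1,1]
}}

```text
time: 12.8
eef_pos: [491.1, -366.8, 239.0]
ee_rot: [0.729, 0.684, 0.001, -0.001]
wrist_force: [-0.4, 5.1, 5.7]
finger_gap: 15.3
gripper_force: 60.2
```

Request:
{"method": "send_rows", "body": {
  "linear": [
    [-0.03,0,0],
    [-0.03,0,0],
    [0,0,0]
  ],
  "turn": [
    [0,0,0],
    [0,0,0],
    [0,0,0]
  ],
  "claw": [1,1,1]
}}

```text
time: 13.18
eef_pos: [491.1, -367.1, 239.0]
ee_rot: [0.729, 0.684, 0.001, -0.001]
wrist_force: [-0.1, 6.2, 6.2]
finger_gap: 15.0
gripper_force: 60.2
```

Request:
{"method": "send_rows", "body": {
  "linear": [
    [0,0,-0.03],
    [0,0,0],
    [0,0,0]
  ],
  "turn": [
    [0,0,0],
    [0,0,0],
    [0,0,0]
  ],
  "claw": [1,1,1]
}}

```text
time: 13.55
eef_pos: [491.1, -367.1, 239.0]
ee_rot: [0.729, 0.684, 0.001, -0.001]
wrist_force: [0.6, 4.6, 4.9]
finger_gap: 15.0
gripper_force: 60.1
```

Request:
{"method": "send_rows", "body": {
  "linear": [
    [-0.03,0,0],
    [-0.03,0,0],
    [0,0,0]
  ],
  "turn": [
    [0,0,0],
    [0,0,0],
    [0,0,0]
  ],
  "claw": [1,1,1]
}}

```text
time: 13.92
eef_pos: [491.0, -367.4, 239.0]
ee_rot: [0.729, 0.684, 0.001, -0.002]
wrist_force: [1.4, 6.3, 5.3]
finger_gap: 15.1
gripper_force: 60.1
```

```bash
python3 - <<'E'
from h import *
e=st(); s=snap('wrist')
c=s['pixels'][140:250,210:360]; 
cv2.imwrite('pics/c6.png',cv2.resize(c,None,fx=5,fy=5,interpolation=cv2.INTER_CUBIC))
E
```

```text
13.925 [ 491.03 -367.41  238.98] [-0.825  0.732  1.584  0.003  0.829 -0.764] [1.4 6.3 5.3] [ 1.04 -0.18  0.05] 15.1 60.1
[[ 6.36e-02  9.98e-01  3.90e-03]
 [ 9.98e-01 -6.36e-02 -5.00e-04]]
```

View pics/c6.png

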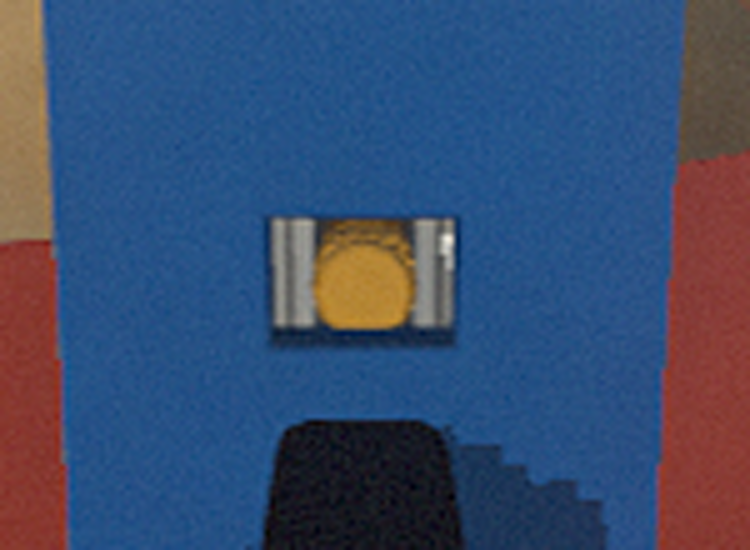

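The stud tip at about (366,290) is still cut by the hole's near edge, so the plate is sticking on the tips. I'll lighten the contact and keep sliding.

Request:
{"method": "send_rows", "body": {
  "linear": [
    [0,0,-0.04],
    [0,0,0],
    [0,0,0]
  ],
  "turn": [
    [0,0,0],
    [0,0,0],
    [0,0,0]
  ],
  "claw": [1,1,1]
}}

```text
time: 14.35
eef_pos: [490.8, -369.4, 238.4]
ee_rot: [0.729, 0.685, -0.0, -0.0]
wrist_force: [-1.1, -0.7, -4.2]
finger_gap: 15.0
gripper_force: 58.7
```

Request:
{"method": "send_rows", "body": {
  "linear": [
    [-0.03,0,0],
    [0,0,0],
    [0,0,0]
  ],
  "turn": [
    [0,0,0],
    [0,0,0],
    [0,0,0]
  ],
  "claw": [1,1,1]
}}

```text
time: 14.72
eef_pos: [490.7, -369.5, 239.0]
ee_rot: [0.729, 0.684, -0.0, -0.0]
wrist_force: [0.0, -0.1, -3.9]
finger_gap: 14.8
gripper_force: 58.7
```

Request:
{"method": "send_rows", "body": {
  "linear": [
    [-0.03,0,0],
    [0,0,0],
    [0,0,0]
  ],
  "turn": [
    [0,0,0],
    [0,0,0],
    [0,0,0]
  ],
  "claw": [1,1,1]
}}

```text
time: 15.1
eef_pos: [490.8, -369.7, 239.2]
ee_rot: [0.729, 0.684, -0.0, 0.0]
wrist_force: [1.0, -0.2, -4.8]
finger_gap: 15.1
gripper_force: 58.7
```

It released and settled at y ≈ −369.5, with z dropping below the tip level without load. Now lowering gently.

Request:
{"method": "send_rows", "body": {
  "linear": [
    [0.02,0,0.04],
    [0,0,0.04],
    [0,0,0.04],
    [0,0,0]
  ],
  "turn": [
    [0,0,0],
    [0,0,0],
    [0,0,0],
    [0,0,0]
  ],
  "claw": [1,1,1,1]
}}

```text
time: 15.6
eef_pos: [490.8, -369.5, 237.9]
ee_rot: [0.729, 0.684, 0.0, -0.0]
wrist_force: [0.1, 0.1, -3.7]
finger_gap: 15.3
gripper_force: 58.7
```

Request:
{"method": "send_rows", "body": {
  "linear": [
    [0,0,0.05],
    [0,0,0.05],
    [0,0,0]
  ],
  "turn": [
    [0,0,0],
    [0,0,0],
    [0,0,0]
  ],
  "claw": [1,1,1]
}}

```text
time: 15.98
eef_pos: [490.8, -369.4, 236.9]
ee_rot: [0.729, 0.685, 0.0, -0.0]
wrist_force: [0.4, -0.7, -4.4]
finger_gap: 15.3
gripper_force: 58.7
```

Going on freely below the tips, with about 11.5 mm to home.

Request:
{"method": "send_rows", "body": {
  "linear": [
    [0,0,0.08],
    [0,0,0.08],
    [0,0,0.08],
    [0,0,0.08],
    [0,0,0.08],
    [0,0,0]
  ],
  "turn": [
    [0,0,0],
    [0,0,0],
    [0,0,0],
    [0,0,0],
    [0,0,0],
    [0,0,0]
  ],
  "claw": [1,1,1,1,1,1]
}}

```text
time: 16.73
eef_pos: [490.8, -369.4, 232.9]
ee_rot: [0.729, 0.684, 0.0, -0.0]
wrist_force: [-1.2, -0.4, -4.6]
finger_gap: 15.1
gripper_force: 58.7
```

Request:
{"method": "send_rows", "body": {
  "linear": [
    [0,0,0.08],
    [0,0,0.08],
    [0,0,0.08],
    [0,0,0.08],
    [0,0,0.08],
    [0,0,0.08],
    [0,0,0]
  ],
  "turn": [
    [0,0,0],
    [0,0,0],
    [0,0,0],
    [0,0,0],
    [0,0,0],
    [0,0,0],
    [0,0,0]
  ],
  "claw": [1,1,1,1,1,1,1]
}}

```text
time: 17.6
eef_pos: [490.8, -369.4, 228.1]
ee_rot: [0.729, 0.684, -0.0, -0.0]
wrist_force: [0.4, 1.0, -4.6]
finger_gap: 15.0
gripper_force: 58.7
```

Request:
{"method": "send_rows", "body": {
  "linear": [
    [0,0,0.06],
    [0,0,0.05],
    [0,0,0]
  ],
  "turn": [
    [0,0,0],
    [0,0,0],
    [0,0,0]
  ],
  "claw": [1,1,1]
}}

```text
time: 17.98
eef_pos: [490.8, -369.5, 227.1]
ee_rot: [0.729, 0.684, -0.0, -0.0]
wrist_force: [-0.4, 0.0, -5.5]
finger_gap: 15.0
gripper_force: 58.7
```

Request:
{"method": "send_rows", "body": {
  "linear": [
    [0,0,0.05],
    [0,0,0.05],
    [0,0,0.03],
    [0,0,0]
  ],
  "turn": [
    [0,0,0],
    [0,0,0],
    [0,0,0],
    [0,0,0]
  ],
  "claw": [1,1,1,1]
}}

```text
time: 18.48
eef_pos: [490.8, -369.5, 225.8]
ee_rot: [0.729, 0.685, 0.0, -0.0]
wrist_force: [-0.4, -0.9, -3.4]
finger_gap: 14.8
gripper_force: 58.7
```

Request:
{"method": "send_rows", "body": {
  "linear": [
    [0,0,0.04],
    [0,0,0],
    [0,0,0]
  ],
  "turn": [
    [0,0,0],
    [0,0,0],
    [0,0,0]
  ],
  "claw": [1,1,1]
}}

```text
time: 18.85
eef_pos: [490.8, -369.5, 225.6]
ee_rot: [0.729, 0.685, -0.0, 0.0]
wrist_force: [-0.4, 0.6, -2.4]
finger_gap: 15.1
gripper_force: 59.0
```

Request:
{"method": "send_rows", "body": {
  "linear": [
    [0,0,0.03],
    [0,0,0],
    [0,0,0]
  ],
  "turn": [
    [0,0,0],
    [0,0,0],
    [0,0,0]
  ],
  "claw": [1,1,1]
}}

```text
time: 19.23
eef_pos: [490.8, -369.5, 225.6]
ee_rot: [0.729, 0.684, -0.0, 0.0]
wrist_force: [-0.7, 0.4, 3.1]
finger_gap: 15.5
gripper_force: 59.6
```

Firm contact at 225.6 mm, 13.7 mm below tip contact, so the plate is home. Releasing and backing off upward.

Request:
{"method": "send_rows", "body": {
  "linear": [
    [0,0,0],
    [0,0,0],
    [0,0,0],
    [0,0,0],
    [0,0,0],
    [0,0,0]
  ],
  "turn": [
    [0,0,0],
    [0,0,0],
    [0,0,0],
    [0,0,0],
    [0,0,0],
    [0,0,0]
  ],
  "claw": [0.75,0.65,0.55,0.5,0.5,0.5]
}}

```text
time: 19.98
eef_pos: [490.8, -369.5, 225.1]
ee_rot: [0.729, 0.684, -0.0, 0.0]
wrist_force: [0.4, -0.1, -0.0]
finger_gap: 42.8
gripper_force: 0.0
```

Request:
{"method": "send_rows", "body": {
  "linear": [
    [0,0,-0.3],
    [0,0,-0.8],
    [0,0,-1.5],
    [0,0,-2],
    [0,0,-2],
    [0,0,-2],
    [0,0,-2],
    [0,0,-1],
    [0,0,0],
    [0,0,0]
  ],
  "turn": [
    [0,0,0],
    [0,0,0],
    [0,0,0],
    [0,0,0],
    [0,0,0],
    [0,0,0],
    [0,0,0],
    [0,0,0],
    [0,0,0],
    [0,0,0]
  ],
  "claw": [0.5,0.5,0.5,0.5,0.5,0.5,0.5,0.5,0.5,0.5]
}}

```text
time: 21.22
eef_pos: [490.6, -369.2, 340.6]
ee_rot: [0.729, 0.684, 0.0, -0.001]
wrist_force: [-0.6, 1.3, -0.1]
finger_gap: 42.5
gripper_force: 0.0
```

```bash
python3 - <<'E'
from h import *
e=st(); w=snap('wrist'); d=snap('side')
a=cv2.resize(w['pixels'],(0,0),fx=.95,fy=.95); b=cv2.resize(d['pixels'][190:300,260:350],None,fx=2.9,fy=2.9,interpolation=cv2.INTER_CUBIC)
z=np.zeros((399,a.shape[1]+b.shape[1],3),np.uint8); z[:len(a),:a.shape[1]]=a; z[:len(b),a.shape[1]:]=b
cv2.imwrite('pics/c7.png',z); print(z.shape)
E
```

```text
21.225 [ 490.57 -369.2   340.56] [-0.827  0.589  1.522  0.     1.032 -0.764] [-0.6  1.3 -0.1] [-0.01 -0.03 -0.  ] 42.5 0.0
[[ 6.30e-02  9.98e-01  1.00e-03]
 [ 9.98e-01 -6.30e-02 -9.00e-04]]
(399, 793, 3)
```

View pics/c7.png

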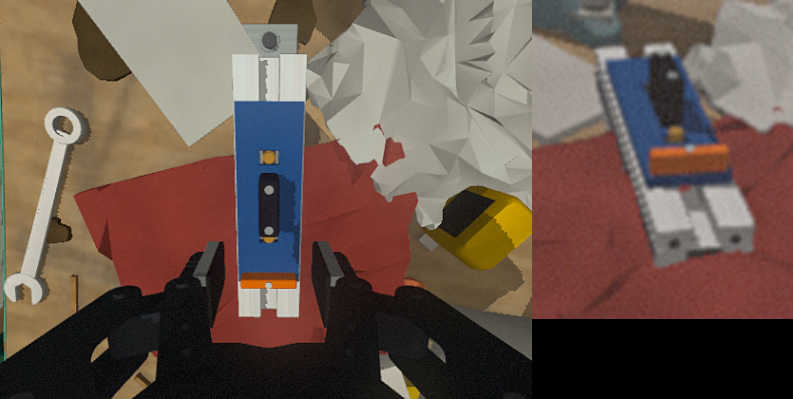

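The plate lies flat on the rail. Both studs stand through its holes, at (268,157) and (268,239) in the wrist view, and the gripper is clear, so I'm handing in.

```bash
python3 -c "
from plant import env
print(env.close_job())"
```

```text
the job is handed in; nothing more can be done
None
```

The stop plate lies flat and fully home on the rail with both studs up through its slots; I let go of it and handed the job in at about 21 s, with every wrist-force reading I took below 10 N.

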